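# Plug the fuse from the deep well into the tester with the spring tongs

### The job

The cartridge fuse is too deep in the narrow well of the white fuse base for fingers: take the spring tongs from their stand, squeeze the fuse with them firmly but without crushing it, and draw it out. Push it upright into the round socket of the low tester box until you feel it is fully home, and keep it lightly pressed there for half a second, without ramming it. Then hang the tongs back in their stand, let go, and leave everything else on the bench where it is.

Things in the scene. Friction and masses are not known exactly. Their poses are not given: they have to be found in the camera images.
- tongs: Spring tongs hanging upright in the stand, 131 mm tall, 90 g. Origin: midway between the tips, at their bottom end; z up, jaws close along y and stay parallel. Tips: straight, flat, 3 mm thick (y), 8 mm wide (x), up to z 72 mm; open they stand 26 mm apart inside, 32 mm outside. Steel wings (z 72 to 76 mm) reach 21 mm to either side in x.
- tongs_pads (a point): Middle of the tongs' two black pads, 100 mm above the tips; same axes. Grip the pads from above, fingers outside them: pads z 74 to 118 mm above the tips, 16 mm wide, 36 mm over both when open. Tip gap = width over pads less 10 mm. A spring pushes each pad out with 6 N plus 0.3 N per mm; both jaws move equally, up to 8 mm each. A black knob 18 mm wide in y rises between them to z 131 mm.
- fuse: Cartridge fuse standing upright, 46 mm tall, about 22 g: white barrel 15 mm across, metal ends. Origin: centre of its lower end, z up. Foot 10 mm across up to z 21 mm, nose tapered to 6 mm, cone to the full 15 mm at z 24 mm. Sprung contacts pinch the foot: a few N (at most 10) to draw out of the base, 2 to 6 N to push into the tester. A squeeze of 12 to 30 N from each tip is right; over 40 N a side crushes it.
- fuse_base: White fuse base fixed to the bench, 60 (x) by 70 (y) by 90 mm tall, feet out to 53 mm in y. Origin: centre of its underside. From above it has one narrow rectangular well, 21 mm in x and 31 mm in y, going down to a floor at z 32 mm; the fuse stands upright in its centre, lower end at z 6 mm, top at z 52 mm.
- well_mouth (a point): Centre of the well's mouth on the top of the fuse base, same axes: 58 mm above the well's floor and 38 mm above the top of the seated fuse.
- tester: Grey tester box fixed to the bench, 90 (x) by 120 (y) by 50 mm tall, origin at the centre of its underside; one round socket in the middle of its top.
- tester_socket (a point): Centre of the mouth of the tester's socket, on its top face, z up: round, 11 mm wide, 2 mm chamfer, two sprung side contacts 5 mm down. The fuse is fully home when its lower end is pressed on the floor contact; this is set anew each time, somewhere 9.5 to 18.5 mm below this point, out of sight. Resting on the side contacts only, its lower end is about 7 mm below this point.
- contact: Floor contact in the tester's socket: a brass disc on a stiff adjusting screw. The origin is the foot of the screw (23 mm below the socket's mouth), not the disc, whose height must be felt. The fuse must be pressed on it with at least 3 N for half a second (the side contacts take 2 to 6 N besides while it slides), but over 15 N damages it.
- stand: Tongs stand fixed to the bench: foot 70 by 80 by 8 mm with two upright aluminium plates along y, 6 mm thick, 64 mm long, 22 mm apart in x, their tops at z 90 mm. Origin: centre of its underside. The tongs hang between the plates, their wings lying on the plate tops and their origin 18 mm above this origin.
- stand_slot (a point): Middle of the gap between the stand's two plates, at the height of their tops (90 mm above the bench); y runs along the gap.
- button_box: Bystander: black and white push-button box with two green buttons, 85 by 70 by 67 mm, loose. Origin: centre of its underside.
- contactor: Bystander: white and grey contactor, 75 by 45 by 75 mm, loose. Origin: centre of its underside.
- screwdriver: Bystander: screwdriver 180 mm long lying loose on the bench, along its x.
Things that resemble listed ones, but are neither listed nor needed, are in the scene too. Leave any orange or purple look-alike of the fuse_base alone.

How it is judged (in metres and radians):
On the way, in this order (a step that is already met when the one before it is completed fails the run):
1. the tongs squeeze the fuse while it is still seated deep in the well (contact force between tongs and fuse above 3 N and distance between fuse and well_mouth below 0.088 m), for 0.1 s.
2. the tongs have drawn the fuse out, clear of the well (contact force between tongs and fuse above 1 N and z of fuse in the frame of well_mouth above 0.005 m), for 0.1 s.
3. the fuse is fully home in the tester's socket and kept pressed on its floor contact (horizontal distance between fuse and tester_socket below 0.003 m and z of fuse in the frame of tester_socket below -0.008 m and contact force between fuse and contact above 3 N), for 0.3 s.
At the end, for the whole second after the job is handed in: After being pressed on the floor contact, the fuse stands upright (0.2 rad) in the tester's socket, lower end 8 mm or more below the mouth, centred within 3 mm; the tongs hang upright (0.15 rad) on the stand, within 18 mm of its middle and 5 mm of their height; both released and at rest (horizontal distance between fuse and tester_socket below 0.003 m and z of fuse in the frame of tester_socket below -0.008 m and angle between fuse's own z axis and vertical below 0.2 rad and linear speed of each of fuse, tongs below 0.02 m/s and horizontal distance between tongs and stand below 0.018 m and z of tongs in the frame of stand between 0.013 and 0.023 m and angle between tongs's own z axis and vertical below 0.15 rad); the robot touches nothing.
It fails at once if the fuse is crushed (contact force between tongs and fuse above 80 N).
It fails at once if the fuse is rammed onto the tester's floor contact (contact force between fuse and contact above 15 N).
It fails at once if the fuse is touched with the robot's own fingers (contact force between the fingers and fuse above 0.5 N).
It fails at once if a bystander (button box, contactor or screwdriver) is moved more than 20 mm (distance of any of button_box, contactor, screwdriver from where it was at the start of the episode above 0.02 m).
It also fails if it takes over 72 s, if anything falls off the work surface, if the arm or the gripper's body presses on something with over 40 N, if the wrist force passes 120 N, or if a joint passes its speed limit or range.

### The arm

A 6-joint arm with a two-finger parallel gripper is mounted at the origin on the work surface. World frame = base frame: x ahead of the robot, y to its left, z up, the work surface at z = 0. Lengths are in m, angles in degrees, forces in N, time in s.
With the tool pointing down it reaches from about 0.35 to 0.875 m from the base axis. Payload 4.2 kg.
Tool frame: the origin (TCP) lies on the front face of the gripper's body, between the roots of the fingers; the fingertips stand finger_overhang ahead of it and the grasp point (between the pads) lies 51 mm ahead of it (finger_overhang is the distance from the TCP to the fingertips, in m); z points along the fingers, y is the line along which they close (so a half turn about z gives the same grasp; the last joint's range is limited). The gripper opens to 87 mm and grips with 3 to 60 N. Pads are 19 mm wide; open, the fingers measure 117 mm over their backs; the gripper's body (75 mm by 190 mm) begins 51 mm behind the grasp point.
Start: joints at [-52.735, 22.042, 0.453, 0, -68.411, -14.817], TCP at [0.239, -0.578, 0.292] pointing down, gripper open.
Joint ranges: [-179.83, 179.83], [-69.29, 118.12], [-61.27, 80.66], [-181.25, 117.63], [-171.15, -9.14], [-177.46, 177.46]. Speed limits (degrees/s): [159.86, 159.86, 180, 180, 180, 180].

### API

Orientations are given as a 3x3 rotation matrix whose columns are the frame's x, y, z axes.
In Python, from station import sense, capture, camera_model, finish_job, finger_overhang gives the robot as it stands. The module is installed in compiled form; this text tells all that it offers.
- The arm moves only by the tool jog_arm, never from a script. Its argument "rows" is a list that holds one entry, the list of rows, each a list of 4 numbers: the shift along the tool's x, y, z in m, then the turn about the tool's z in rad. A call has 1 to 20 rows; each row shifts and turns the commanded pose from where the row before left it, along the tool's axes as they then stand; what a row does not reach is not made up. A row lasts 1/8 s, in which the tool goes at most 62.5 mm and 10.7 degrees, less where a joint would pass 70% of its speed; a pose out of reach is approached as far as the arm can. A call is refused whole if a number of a shift passes 0.0625 or a number of a turn 0.188, either way. A call with a gripper value outside its range is refused whole. "claw" is the opening, from 0 (shut) to 1 (fully open), set as the call begins (left out, the last holds). The fingers move at their own pace and stop on an object; the grip force is fixed at half the most. Time passes only in rows, so rows that do not move let the fingers close. It gives the time, the measured TCP pose, the force, the opening and the grip force at its end, in the units of the state.
- sense(): the state, without advancing time (a new reading comes with each control period).
- capture(name): name is "scene" or "top" or "wrist"; returns the picture (480x640x3 uint8, red, green, blue); there is no depth.
- camera_model(name): a dict with "fovy" (degrees; the focal length in pixels is half the picture's height over the tangent of half this angle, whatever the lens; pixels are square), "cx", "cy" (the principal point, pixels), "eye" and "rotation" of the camera in the world. Camera axes: x right, y down, z forward; pixel columns grow to the right and rows downward; lengths in m; the calibration is good to about 2 mm. The wrist camera is an equidistant fisheye: a pixel r from the principal point sees the ray r / f radians off the axis. A picture is of the moment at which its call begins: read the wrist's pose just before it. camera_model takes no time and is no camera call; for the wrist camera it gives the pose at the moment of the call.
- finish_job(): hands the job in; it is judged then, once.
The state is a dict: "time_s": time; "joints": joint angles; "joint_velocities": joint speeds; "effort": joint torques, N m; "tcp_pos": TCP position; "ee_rot": TCP orientation; "wrist_force": force on the tool from outside, world axes, zero at the start; "moment": the same for the moment, N m; "gripper_width": opening from 0.0 (shut) to 1.0 (fully open); "gripper_force": force on a finger pad.
Only numpy, scipy, OpenCV 4.12 (cv2) and the standard library are available. Lean on these libraries where they do the work, as an engineer would, in place of code of your own. Each camera call takes 0.05 s, during which the arm holds its last target. There are 200 camera calls.

## Working session

There is one attempt and no reset: what is moved stays moved. The work goes in short steps, Python scripts to look and compute and a tool call to move; the robot and the scene stay as the last step left them, time stands still between calls to the robot, and variables do not carry over. Pictures are saved under pics/ and viewed, at most 10 in all, crops included, and the job is handed in when it is done.

Besides the shell and the picture viewer there is one more tool, called after "Emit:" as a command line: name --argument value ..., lists and objects as JSON in quotes. jog_arm: Moves the arm, as the interface text tells. Its arguments: {"type":"object","properties":{"rows":{"type":"array"},"claw":{"type":"number"}},"required":["rows"]}

```bash
mkdir -p pics; python3 - <<'E'
from station import *
import cv2,numpy as np
s=sense();print(s['time_s'],s['tcp_pos'],s['ee_rot'],finger_overhang)
for n in("scene","top"):
    m=camera_model(n);print(n,m)
    cv2.imwrite(f"pics/{n}0.png",capture(n)[:,:,::-1])
print(camera_model("wrist"))
E
```

```text
0.0 [ 0.23852284 -0.57722701  0.29114109] [[-9.24285080e-01 -3.81701748e-01 -9.30254741e-04]
 [-3.81702866e-01  9.24282999e-01  1.96478487e-03]
 [ 1.09856822e-04  2.17110224e-03 -9.99997637e-01]] 0.0697
scene {'fovy': 49.12165106512271, 'cx': 321.0775556642468, 'cy': 240.2085567317669, 'eye': array([ 1.13484884, -0.6787259 ,  1.04184899]), 'rotation': array([[ 0.79153821,  0.44371301, -0.4202214 ],
       [ 0.61101171, -0.58753212,  0.53053812],
       [-0.01148691, -0.67670139, -0.73616797]])}
top {'fovy': 42.93091105982521, 'cx': 320.46767309645327, 'cy': 238.60743488212873, 'eye': array([ 5.12020588e-01, -6.44861829e-05,  1.34799428e+00]), 'rotation': array([[-0.01306755, -0.99789814,  0.0634708 ],
       [-0.9998446 ,  0.01379147,  0.01098092],
       [-0.0118332 , -0.06331744, -0.99792328]])}
{'fovy': 65.70646984690485, 'cx': 318.3977486618723, 'cy': 242.7587459242373, 'eye': array([ 0.17807937, -0.60144782,  0.38315964]), 'rotation': array([[-0.38250342,  0.89634481,  0.22418098],
       [ 0.92395146,  0.37049481,  0.09511732],
       [ 0.00220002,  0.24351505, -0.96989462]])}
```

View pics/scene0.png

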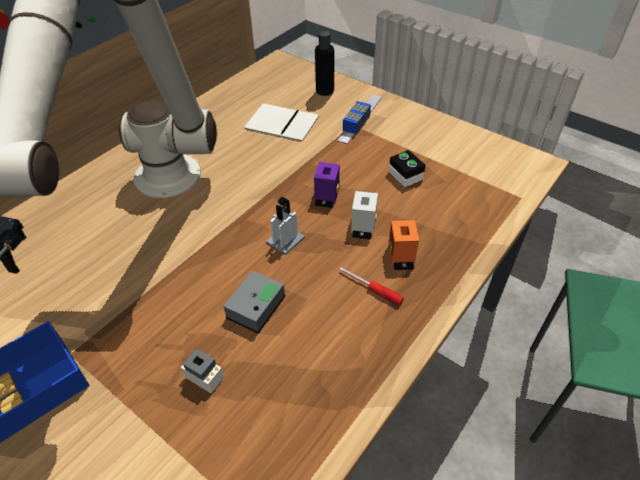

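View pics/top0.png

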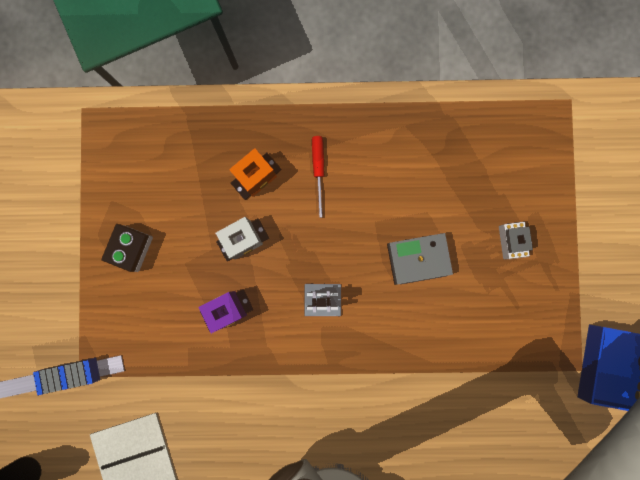

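The white base is near (238,238), the stand near (322,300) and the tester near (421,259) in the top view. I'll enlarge these three.

```bash
cat > h.py <<'E'
import numpy as np,cv2
from station import *
def ray(m,u,v,fish=False):
    f=240/np.tan(np.radians(m['fovy']/2)); d=np.array([u-m['cx'],v-m['cy']])
    if fish:
        r=np.hypot(*d); t=r/f; c=np.array([*(d/max(r,1e-9)*np.sin(t)),np.cos(t)])
    else: c=np.array([*d/f,1])
    return m['rotation']@c
def at(m,u,v,z,fish=False):
    d=ray(m,u,v,fish); return m['eye']+d*(z-m['eye'][2])/d[2]
def proj(m,p,fish=False):
    f=240/np.tan(np.radians(m['fovy']/2)); c=m['rotation'].T@(np.array(p)-m['eye'])
    if fish:
        r=np.hypot(c[0],c[1]); return np.array([m['cx'],m['cy']])+c[:2]/r*f*np.arctan2(r,c[2])
    return np.array([m['cx'],m['cy']])+f*c[:2]/c[2]
E
python3 - <<'E'
from h import *
im=cv2.imread("pics/top0.png")
c=[cv2.resize(im[y-40:y+40,x-40:x+40],(400,400)[:2],interpolation=cv2.INTER_CUBIC) for x,y in((238,238),(322,300),(421,259))]
c=[cv2.resize(q,(266,266)) for q in c]
cv2.imwrite("pics/c.png",cv2.resize(np.hstack(c),(798,266)))
m=camera_model("top")
for n,u,v,z in(("base",238,238,.09),("stand",322,300,.09),("tester",421,258,.05),("boxb",127,248,.06),("cont",518,240,.07),("sd",320,180,.01)):print(n,at(m,u,v,z).round(3))
E
```

```text
base [0.596 0.184 0.09 ]
stand [0.466 0.012 0.09 ]
tester [ 0.55  -0.199  0.05 ]
boxb [0.58  0.425 0.06 ]
cont [ 0.585 -0.399  0.07 ]
sd [0.727 0.014 0.01 ]
```

View pics/c.png

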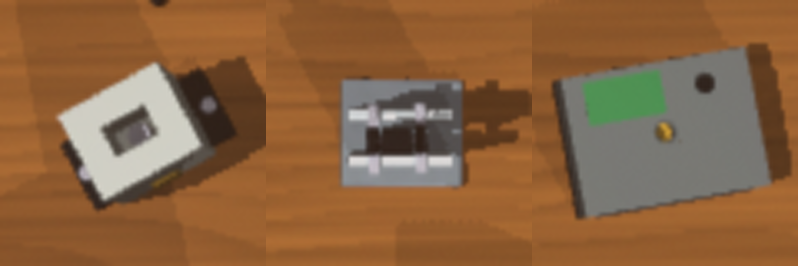

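Emit:
jog_arm --rows '[[[0,0,0,0.13],[0,0,0,0.13],[0,0,0,0.131],[-0.0163,0.0421,0,0],[-0.0163,0.0421,0,0],[-0.0163,0.0421,0,0],[-0.0163,0.0421,0,0],[-0.0163,0.0421,0,0],[-0.0163,0.0421,0,0],[-0.0163,0.0421,0,0],[-0.0163,0.0421,0,0],[-0.0163,0.0421,0,0],[-0.0163,0.0421,0,0],[-0.0163,0.0421,0,0],[-0.0163,0.0421,0,0],[-0.0163,0.0421,0,0],[-0.0163,0.0421,0,0],[0,0,0,0],[0,0,0,0]]]'

```text
time_s: 2.48
tcp_pos: [0.466, 0.0119, 0.2918]
ee_rot: [[-1.0, -0.001, -0.001], [-0.001, 1.0, -0.0], [0.001, -0.0, -1.0]]
wrist_force: [-0.0, -0.6, -0.3]
gripper_width: 0.999
gripper_force: 0.0
```

```bash
python3 - <<'E'
from h import *
s=sense();print(s['time_s'],s['tcp_pos'],s['ee_rot'].round(4) if hasattr(s['ee_rot'],'round') else s['ee_rot'],s['wrist_force'])
m=camera_model("wrist");np.save("m1.npy",m,allow_pickle=True)
cv2.imwrite("pics/w1.png",capture("wrist")[:,:,::-1])
E
```

```text
2.475 [0.46597119 0.01186329 0.2918069 ] [[-1.0e+00 -1.1e-03 -1.3e-03]
 [-1.1e-03  1.0e+00 -3.0e-04]
 [ 1.3e-03 -3.0e-04 -1.0e+00]] [-0.0274704  -0.60810091 -0.31352405]
```

View pics/w1.png

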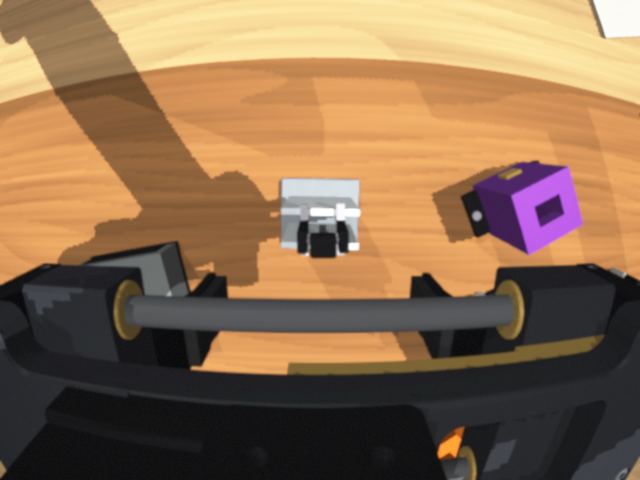

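The tongs knob is at about (322,245), the pads at about (303,236) and (343,236), and the near plate top runs (281..360, 212).

```bash
python3 - <<'E'
from h import *
m=np.load("m1.npy",allow_pickle=True).item()
for n,u,v,z in(("knob",322.5,245,.149),("padL",303,236,.136),("padR",343.5,236,.136),("plateL",281,212,.09),("plateR",360,212,.09)):print(n,at(m,u,v,z,True).round(4))
t=camera_model("top")
for n,u,v,z in(("knob",321.1,301.5,.149),("p1",321.5,294.6,.09),("p2",321.5,308,.09)):print(n,at(t,u,v,z).round(4))
im=cv2.imread("pics/w1.png")[165:275,260:380]
cv2.imwrite("pics/c2.png",cv2.resize(im,None,fx=5,fy=5,interpolation=cv2.INTER_CUBIC))
E
```

```text
knob [0.4606 0.0158 0.149 ]
padL [0.4576 0.0026 0.136 ]
padR [0.4576 0.0303 0.136 ]
plateL [ 0.4485 -0.0169  0.09  ]
plateR [0.4483 0.0465 0.09  ]
knob [0.465  0.0135 0.149 ]
p1 [0.4768 0.0132 0.09  ]
p2 [0.4494 0.0135 0.09  ]
```

View pics/c2.png

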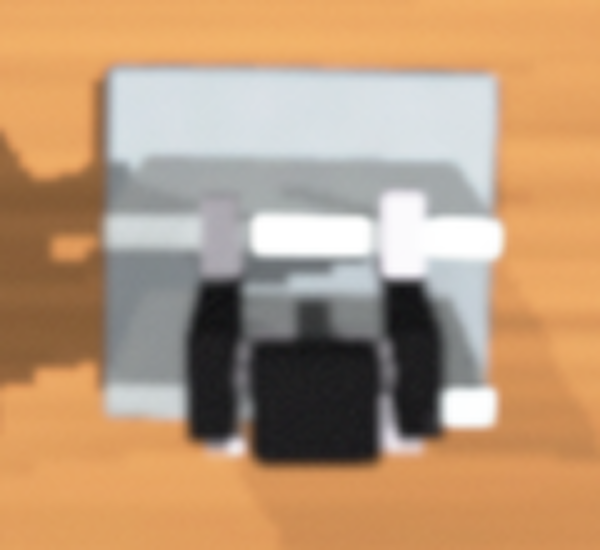

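```bash
python3 - <<'E'
from h import *
m=np.load("m1.npy",allow_pickle=True).item()
P=lambda n,u,v,z:print(n,at(m,u/5+260,v/5+165,z,True).round(4))
P("nearL",103,235,.09);P("nearR",503,237,.09);P("farR",497,407,.09);P("farL",105,400,.09)
P("padfarL",190,440,.136);P("padfarR",440,437,.136);P("knobfarL",252,462,.149);P("knobfarR",382,462,.149)
P("footL",108,66,.008);P("footR",497,72,.008)
E
```

```text
nearL [ 0.4485 -0.0172  0.09  ]
nearR [0.4487 0.047  0.09  ]
farR [0.4769 0.0468 0.09  ]
farL [ 0.4758 -0.0175  0.09  ]
padfarL [ 0.4697 -0.001   0.136 ]
padfarR [0.4692 0.0337 0.136 ]
knobfarL [0.4691 0.0079 0.149 ]
knobfarR [0.4691 0.025  0.149 ]
footL [ 0.4271 -0.0242  0.008 ]
footR [0.4281 0.0546 0.008 ]
```

Emit:
jog_arm --rows '[[[0.004,0.0036,0.0228,0],[0,0,0.025,0],[0,0,0.025,0],[0,0,0.025,0],[0,0,0.02,0],[0,0,0.005,0],[0,0,0,0]]]'

```text
time_s: 3.4
tcp_pos: [0.4624, 0.015, 0.1698]
ee_rot: [[-1.0, 0.0, 0.0], [0.0, 1.0, -0.0], [-0.0, -0.0, -1.0]]
wrist_force: [-0.1, -0.2, 0.1]
gripper_width: 0.997
gripper_force: 0.0
```

Emit:
jog_arm --rows '[[[0,0,0,0],[0,0,0,0],[0,0,0,0],[0,0,0,0],[0,0,0,0],[0,0,0,0]]]' --claw 0.35

```text
time_s: 4.15
tcp_pos: [0.4623, 0.0155, 0.1694]
ee_rot: [[-1.0, -0.001, -0.0], [-0.001, 1.0, -0.0], [0.0, -0.0, -1.0]]
wrist_force: [0.9, -0.8, 0.5]
gripper_width: 0.406
gripper_force: 6.4
```

Emit:
jog_arm --rows '[[[0,0,0,0],[0,0,0,0],[0,0,0,0]]]' --claw 0.33

```text
time_s: 4.53
tcp_pos: [0.4624, 0.0156, 0.1694]
ee_rot: [[-1.0, -0.001, 0.0], [-0.001, 1.0, -0.0], [-0.0, -0.0, -1.0]]
wrist_force: [-0.7, 0.8, -0.3]
gripper_width: 0.334
gripper_force: 7.3
```

Emit:
jog_arm --rows '[[[0,0,-0.01,0],[0,0,-0.03,0],[0,0,-0.04,0],[0,0,-0.04,0],[-0.0235,0.0249,0,0],[-0.0235,0.0249,0,0],[-0.0235,0.0249,0,0],[-0.0235,0.0249,0,0],[-0.0235,0.0249,0,-0.129],[-0.0235,0.0249,0,0],[0,0,0,-0.129],[0,0,0,-0.129],[0,0,0,-0.129],[-0.02,0.0249,0,0],[0,0,0,0],[0,0,0,0]]]'

```text
time_s: 6.52
tcp_pos: [0.6047, 0.1992, 0.2895]
ee_rot: [[-0.869, -0.494, -0.001], [-0.494, 0.869, -0.0], [0.001, 0.0, -1.0]]
wrist_force: [0.2, 0.4, -1.1]
gripper_width: 0.331
gripper_force: 7.0
```

```bash
python3 - <<'E'
from h import *
m=camera_model("wrist");np.save("m2.npy",m,allow_pickle=True)
s=sense();print(s['tcp_pos'],s['ee_rot'])
im=capture("wrist")[:,:,::-1]
cv2.imwrite("pics/w2.png",im)
print(proj(m,[.596,.184,.09],True), at(camera_model("top"),236.8,237.7,.09))
cv2.imwrite("pics/w2c.png",im)
E
```

```text
[0.60469432 0.19924304 0.28948717] [[-8.69356140e-01 -4.94185722e-01 -6.11106985e-04]
 [-4.94185670e-01  8.69356351e-01 -2.43018133e-04]
 [ 6.51365830e-04  9.07310087e-05 -9.99999784e-01]]
[306.03625957 214.48860543] [0.59630601 0.18685228 0.09      ]
```

View pics/w2.png

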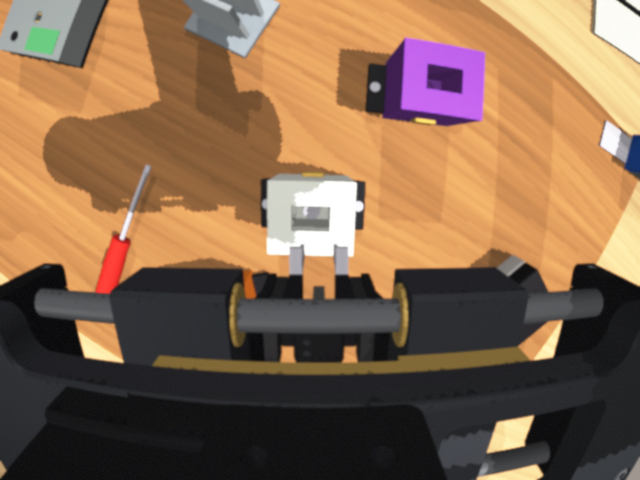

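The well is at about (311,217), the white top face spans (267..356, 180..255), and the tong tips are at (296,250) and (341,250).

```bash
python3 - <<'E'
from h import *
im=cv2.imread("pics/w2.png")[165:285,250:370]
cv2.imwrite("pics/c3.png",cv2.resize(im,None,fx=5,fy=5,interpolation=cv2.INTER_CUBIC))
E
```

```text
(no output)
```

View pics/c3.png

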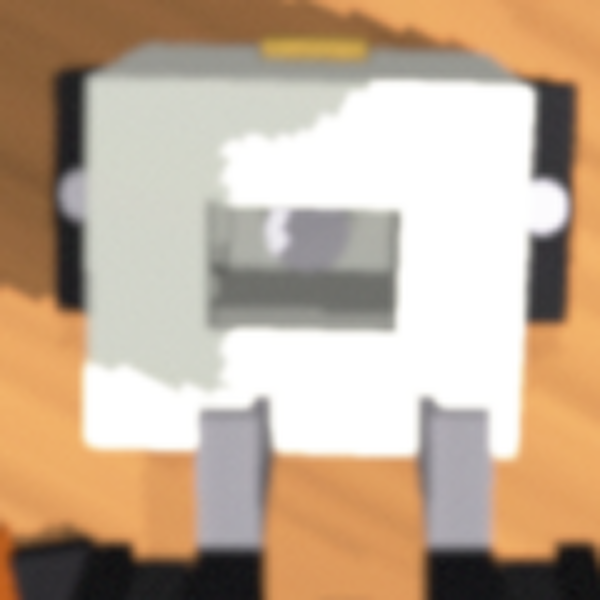

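```bash
python3 - <<'E'
from h import *
m=np.load("m2.npy",allow_pickle=True).item()
s=sense();R=np.array(s['ee_rot']);t=np.array(s['tcp_pos'])
A=lambda u,v,z:at(m,u/5+250,v/5+165,z,True)
w=np.array([A(*c,.09) for c in((207,208),(398,210),(396,328),(208,328))])
f=np.array([A(*c,.09) for c in((85,75),(535,85),(520,457),(85,448))])
for n,q in(("well",w),("face",f)):
    l=(q-t)@R; print(n,q.mean(0).round(4),"in tool",l.mean(0).round(4),"sides",[round(float(np.linalg.norm(q[i]-q[i-1])),4) for i in range(4)],"yaw in tool",np.degrees([np.arctan2(-(l[1]-l[0])[0],(l[1]-l[0])[1]),np.arctan2(-(l[2]-l[3])[0],(l[2]-l[3])[1])]).round(2))
zt=t[2]-.151
for u,v in((197,410),(268,402),(425,402),(490,410)):print("tip in tool",((A(u,v,zt)-t)@R).round(4))
E
```

```text
well [0.5973 0.1887 0.09  ] in tool [ 0.0115 -0.0052  0.1996] sides [0.0195, 0.0303, 0.0191, 0.0302] yaw in tool [ 0.62 -0.04]
face [0.597  0.1892 0.09  ] in tool [ 0.0114 -0.0047  0.1996] sides [0.061, 0.0708, 0.0608, 0.0713] yaw in tool [1.32 1.14]
tip in tool [ 0.001  -0.0185  0.151 ]
tip in tool [ 0.0021 -0.0089  0.151 ]
tip in tool [0.0021 0.0123 0.151 ]
tip in tool [0.001  0.0212 0.151 ]
```

```bash
python3 - <<'E'
from h import *
m=np.load("m2.npy",allow_pickle=True).item()
s=sense();R=np.array(s['ee_rot']);t=np.array(s['tcp_pos'])
for u,v in((197,410),(268,400),(425,400),(490,410)):print("wing in tool",((at(m,u/5+250,v/5+165,t[2]-.075,True)-t)@R).round(4))
for x in(-.004,.004):
  for y in(-.0125,.0125):print(proj(m,t+R@[x,y,.151],True).round(1))
E
```

```text
wing in tool [ 0.021  -0.0124  0.075 ]
wing in tool [ 0.0219 -0.0058  0.075 ]
wing in tool [0.0219 0.0088 0.075 ]
wing in tool [0.021  0.0149 0.075 ]
[298.3 254.1]
[335.1 254.1]
[298.2 242.6]
[335.3 242.7]
```

Emit:
jog_arm --rows '[[[0.006,-0.0033,0.015,0.012],[0.006,-0.0033,0.017,0],[0,0,0.009,0],[0,0,0,0],[0,0,0,0],[0,0,0,0]]]'

```text
time_s: 7.32
tcp_pos: [0.5981, 0.188, 0.2492]
ee_rot: [[-0.875, -0.484, 0.001], [-0.484, 0.875, 0.001], [-0.001, -0.0, -1.0]]
wrist_force: [0.2, -0.6, 0.1]
gripper_width: 0.335
gripper_force: 7.0
```

```bash
python3 - <<'E'
from h import *
m=camera_model("wrist");np.save("m3.npy",m,allow_pickle=True)
im=capture("wrist")[:,:,::-1];s=sense();R=np.array(s['ee_rot']);t=np.array(s['tcp_pos']);print(t)
print("exp tips",[proj(m,t+R@[x,y,.151],True).round(1) for x in(-.004,.004) for y in(-.0125,.0125)])
cv2.imwrite("pics/c4.png",cv2.resize(im[180:300,250:370],None,fx=5,fy=5,interpolation=cv2.INTER_CUBIC))
E
```

```text
[0.59798206 0.1880108  0.2490569 ]
exp tips [array([298.7, 253.9]), array([335.5, 253.9]), array([298.6, 242.5]), array([335.6, 242.5])]
```

View pics/c4.png

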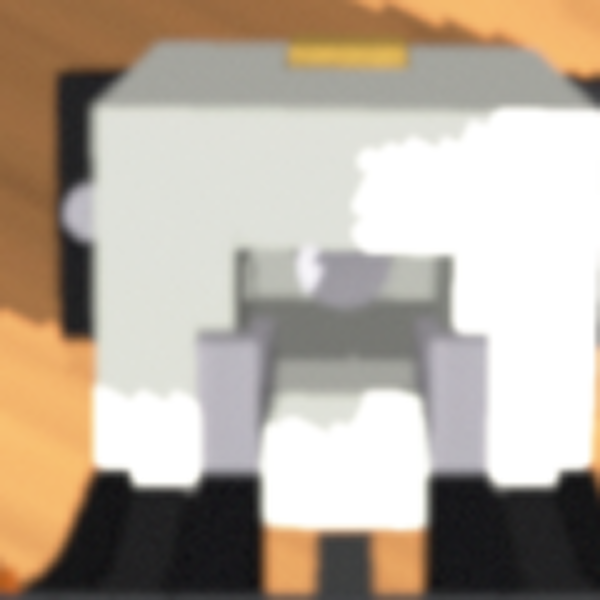

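```bash
python3 - <<'E'
from h import *
m=np.load("m3.npy",allow_pickle=True).item()
s=sense();R=np.array(s['ee_rot']);t=np.array(s['tcp_pos'])
A=lambda u,v,z:((at(m,u/5+250,v/5+180,z,True)-t)@R).round(4)
for n,u,v,z in(("wingL",198,335,t[2]-.075),("wingR",488,335,t[2]-.075),("wL",237,250,.09),("wR",452,250,.09),("far",343,390,.09),("faceL",93,106,.09),("faceR",603,108,.09),("fuseL",312,265,.052),("fuseR",390,265,.052)):print(n,A(u,v,z))
E
```

```text
wingL [ 0.0209 -0.0126  0.075 ]
wingR [0.0209 0.0144 0.075 ]
wL [ 0.0109 -0.0137  0.159 ]
wR [0.0109 0.0161 0.159 ]
far [-0.0093  0.001   0.1591]
faceL [ 0.0311 -0.0332  0.159 ]
faceR [0.0309 0.0366 0.159 ]
fuseL [ 0.0003 -0.0039  0.1971]
fuseR [0.0003 0.0085 0.1971]
```

Emit:
jog_arm --rows '[[[0.0005,0.0003,0.01,0],[0,0,0.008,0],[0,0,0.008,0],[0,0,0.008,0],[0,0,0,0]]]'

```text
time_s: 8.0
tcp_pos: [0.5968, 0.1876, 0.2134]
ee_rot: [[-0.875, -0.484, -0.002], [-0.484, 0.875, -0.001], [0.002, 0.0, -1.0]]
wrist_force: [-1.0, 0.8, -0.6]
gripper_width: 0.333
gripper_force: 7.0
```

Emit:
jog_arm --rows '[[[0,0,0.007,0],[0,0,0.007,0],[0,0,0.007,0],[0,0,0.006,0],[0,0,0,0],[0,0,0,0]]]'

```text
time_s: 8.75
tcp_pos: [0.5973, 0.1879, 0.1876]
ee_rot: [[-0.875, -0.484, 0.0], [-0.484, 0.875, 0.0], [-0.0, -0.0, -1.0]]
wrist_force: [0.2, 0.3, -0.5]
gripper_width: 0.332
gripper_force: 7.0
```

No contact. I'll close the tongs on the fuse.

Emit:
jog_arm --rows '[[[0,0,0,0],[0,0,0,0],[0,0,0,0],[0,0,0,0],[0,0,0,0],[0,0,0,0]]]' --claw 0.2

```text
time_s: 9.5
tcp_pos: [0.5973, 0.1879, 0.1877]
ee_rot: [[-0.875, -0.484, 0.001], [-0.484, 0.875, 0.0], [-0.001, -0.0, -1.0]]
wrist_force: [1.0, 0.8, 2.1]
gripper_width: 0.266
gripper_force: 30.0
```

Emit:
jog_arm --rows '[[[0,0,-0.002,0],[0,0,-0.003,0],[0,0,-0.005,0],[0,0,-0.01,0],[0,0,-0.01,0],[0,0,0,0]]]'

```text
time_s: 10.25
tcp_pos: [0.5976, 0.1881, 0.2191]
ee_rot: [[-0.875, -0.484, 0.003], [-0.484, 0.875, 0.001], [-0.003, -0.0, -1.0]]
wrist_force: [-0.4, -0.1, -1.1]
gripper_width: 0.267
gripper_force: 30.0
```

Emit:
jog_arm --rows '[[[0,0,-0.02,0],[0,0,-0.03,0],[0,0,-0.03,0],[0,0,0,0.126],[0,0,0,0.126],[0,0,0,0.126],[0,0,0,0.126],[0,-0.02,0,0],[0.0012,-0.039,0,0],[0.0012,-0.039,0,0],[0.0012,-0.039,0,0],[0.0012,-0.039,0,0],[0.0012,-0.039,0,0],[0.0012,-0.039,0,0],[0.0012,-0.039,0,0],[0.0012,-0.039,0,0],[0.0012,-0.039,0,0],[0,-0.016,0,0],[0,0,0,0],[0,0,0,0]]]'

```text
time_s: 12.75
tcp_pos: [0.5865, -0.1986, 0.2974]
ee_rot: [[-1.0, -0.002, -0.0], [-0.002, 1.0, 0.0], [0.0, 0.0, -1.0]]
wrist_force: [0.2, 1.0, -1.4]
gripper_width: 0.271
gripper_force: 30.0
```

```bash
python3 - <<'E'
from h import *
m=camera_model("wrist");np.save("m4.npy",m,allow_pickle=True)
im=capture("wrist")[:,:,::-1];s=sense();R=np.array(s['ee_rot']);t=np.array(s['tcp_pos']);print(t,R.round(4))
k=at(camera_model("top"),421,258.7,.05);print(k,proj(m,k,True))
cv2.imwrite("pics/w4.png",im)
cv2.imwrite("pics/c5.png",cv2.resize(im[150:310,230:390],None,fx=3.75,fy=3.75,interpolation=cv2.INTER_CUBIC))
E
```

```text
[ 0.58665527 -0.19828562  0.29748893] [[-1.0e+00 -2.2e-03 -0.0e+00]
 [-2.2e-03  1.0e+00  2.0e-04]
 [ 0.0e+00  2.0e-04 -1.0e+00]]
[ 0.54889988 -0.19859477  0.05      ] [316.87525794 181.84857752]
```

View pics/c5.png

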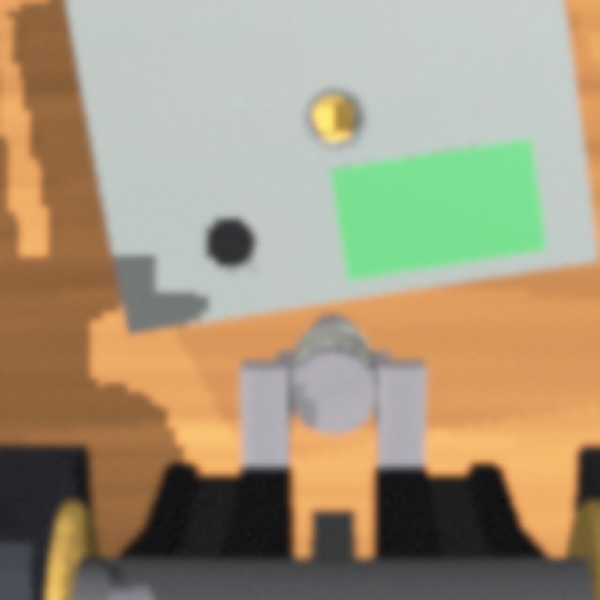

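```bash
python3 - <<'E'
from h import *
m=np.load("m4.npy",allow_pickle=True).item()
s=sense();R=np.array(s['ee_rot']);t=np.array(s['tcp_pos'])
A=lambda u,v,z:((at(m,u/3.75+230,v/3.75+150,z,True)-t)@R).round(4)
for n,u,v,z in(("sock",334.5,118.5,.05),("rimL",307,118,.05),("rimR",362,118,.05),("capL",290,390,t[2]-.1354),("capR",379,390,t[2]-.1354),("capfar",334,435,t[2]-.1354),("nose",331,316,t[2]-.1814),("wingL",241,365,t[2]-.075),("wingR",425,365,t[2]-.075),("c1",68,0,.05),("c2",130,333,.05),("c3",600,262,.05)):print(n,A(u,v,z))
print(at(m,334.5/3.75+230,118.5/3.75+150,.05,True))
print([((proj(m,t+R@[x,y,.1814],True)-[230,150])*3.75).round(0) for x,y in((.003,0),(0,0),(0,.003))])
E
```

```text
sock [0.038  0.0018 0.2475]
rimL [ 0.0381 -0.0049  0.2475]
rimR [0.0381 0.0085 0.2475]
capL [ 0.0012 -0.0059  0.1354]
capR [0.0012 0.0091 0.1354]
capfar [-0.0068  0.0015  0.1354]
nose [0.0037 0.001  0.1814]
wingL [ 0.0216 -0.0102  0.075 ]
wingR [0.0216 0.0127 0.075 ]
c1 [ 0.0679 -0.0631  0.2475]
c2 [-0.0157 -0.0497  0.2475]
c3 [0.0027 0.0684 0.2475]
[ 0.54866628 -0.19647542  0.05      ]
[array([326., 319.]), array([326., 334.]), array([341., 334.])]
```

Emit:
jog_arm --rows '[[[0.0173,0.0005,0.01,0],[0.02,0,0.02,0],[0,0,0.02,0],[0,0,0.008,0],[0,0,0,0],[0,0,0,0],[0,0,0,0]]]'

```text
time_s: 13.68
tcp_pos: [0.5498, -0.1987, 0.2402]
ee_rot: [[-1.0, -0.001, 0.001], [-0.001, 1.0, -0.0], [-0.001, -0.0, -1.0]]
wrist_force: [-0.0, -0.1, -1.8]
gripper_width: 0.269
gripper_force: 30.0
```

```bash
python3 - <<'E'
from h import *
m=camera_model("wrist");np.save("m5.npy",m,allow_pickle=True)
im=capture("wrist")[:,:,::-1];s=sense();R=np.array(s['ee_rot']);t=np.array(s['tcp_pos']);print(t,R.round(4),s['wrist_force'])
cv2.imwrite("pics/w5.png",im)
cv2.imwrite("pics/c6.png",cv2.resize(im[180:280,270:370],None,fx=6,fy=6,interpolation=cv2.INTER_CUBIC))
E
```

```text
[ 0.54969862 -0.19871749  0.24007351] [[-1.0e+00 -9.0e-04  1.2e-03]
 [-9.0e-04  1.0e+00 -2.0e-04]
 [-1.2e-03 -2.0e-04 -1.0e+00]] [-0.33157515  0.10746105 -2.06989042]
```

View pics/c6.png

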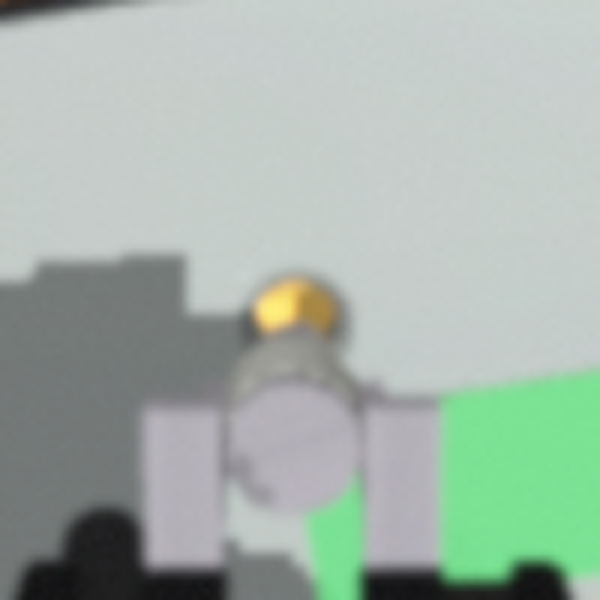

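```bash
python3 - <<'E'
from h import *
m=np.load("m5.npy",allow_pickle=True).item()
s=sense();R=np.array(s['ee_rot']);t=np.array(s['tcp_pos'])
A=lambda u,v,z:((at(m,u/6+270,v/6+180,z,True)-t)@R).round(4)
for n,u,v,z in(("rimnear",295,270,.05),("rimL",241,310,.05),("rimR",350,310,.05),("capL",228,445,t[2]-.1357),("capR",362,445,t[2]-.1357),("capfar",296,513,t[2]-.1357),("nosenear",295,324,t[2]-.1817)):print(n,A(u,v,z))
E
```

```text
rimnear [0.0087 0.002  0.1901]
rimL [ 0.0034 -0.005   0.1901]
rimR [0.0034 0.0091 0.1901]
capL [ 0.0007 -0.0053  0.1357]
capR [0.0007 0.009  0.1357]
capfar [-0.0069  0.002   0.1357]
nosenear [0.0035 0.0019 0.1817]
```

Emit:
jog_arm --rows '[[[0.001,0,0.002,0],[0,0,0.002,0],[0,0,0.002,0],[0,0,0.002,0],[0,0,0.002,0],[0,0,0,0],[0,0,0,0]]]'

```text
time_s: 14.6
tcp_pos: [0.5484, -0.1987, 0.2295]
ee_rot: [[-1.0, -0.001, 0.0], [-0.001, 1.0, -0.0], [-0.0, -0.0, -1.0]]
wrist_force: [0.1, -0.8, -0.8]
gripper_width: 0.271
gripper_force: 30.0
```

Emit:
jog_arm --rows '[[[0,0,0.001,0],[0,0,0.001,0],[0,0,0.001,0],[0,0,0,0]]]'

```text
time_s: 15.1
tcp_pos: [0.5485, -0.1987, 0.2264]
ee_rot: [[-1.0, -0.001, 0.0], [-0.001, 1.0, -0.0], [-0.0, -0.0, -1.0]]
wrist_force: [-0.6, -0.1, -0.6]
gripper_width: 0.271
gripper_force: 30.0
```

Emit:
jog_arm --rows '[[[0,0,0.0005,0],[0,0,0.0005,0],[0,0,0.0005,0],[0,0,0,0]]]'

```text
time_s: 15.6
tcp_pos: [0.5485, -0.1988, 0.2251]
ee_rot: [[-1.0, -0.001, 0.001], [-0.001, 1.0, -0.0], [-0.001, -0.0, -1.0]]
wrist_force: [1.1, -0.5, -0.5]
gripper_width: 0.275
gripper_force: 30.0
```

Emit:
jog_arm --rows '[[[0,0,0.0005,0],[0,0,0.0005,0],[0,0,0,0]]]'

```text
time_s: 15.98
tcp_pos: [0.5485, -0.1987, 0.2241]
ee_rot: [[-1.0, -0.001, 0.0], [-0.001, 1.0, -0.0], [-0.0, -0.0, -1.0]]
wrist_force: [-0.4, 0.7, 0.4]
gripper_width: 0.267
gripper_force: 30.0
```

Emit:
jog_arm --rows '[[[0,0,0.0005,0],[0,0,0.0005,0],[0,0,0,0]]]'

```text
time_s: 16.35
tcp_pos: [0.5483, -0.1987, 0.2226]
ee_rot: [[-1.0, -0.001, -0.0], [-0.001, 1.0, 0.0], [0.0, 0.0, -1.0]]
wrist_force: [1.4, 0.6, -1.3]
gripper_width: 0.271
gripper_force: 30.0
```

Emit:
jog_arm --rows '[[[0,0,0.0005,0],[0,0,0,0]]]'

```text
time_s: 16.6
tcp_pos: [0.5484, -0.1987, 0.2223]
ee_rot: [[-1.0, -0.001, -0.0], [-0.001, 1.0, 0.0], [0.0, 0.0, -1.0]]
wrist_force: [1.2, 0.0, -1.1]
gripper_width: 0.266
gripper_force: 30.0
```

Emit:
jog_arm --rows '[[[0,0,0.0005,0],[0,0,0,0]]]'

```text
time_s: 16.85
tcp_pos: [0.5484, -0.1987, 0.2219]
ee_rot: [[-1.0, -0.001, 0.0], [-0.001, 1.0, 0.0], [-0.0, 0.0, -1.0]]
wrist_force: [0.9, -0.3, -0.1]
gripper_width: 0.272
gripper_force: 30.0
```

Emit:
jog_arm --rows '[[[0,0,0.0005,0],[0,0,0,0]]]'

```text
time_s: 17.1
tcp_pos: [0.5484, -0.1988, 0.2218]
ee_rot: [[-1.0, -0.001, 0.0], [-0.001, 1.0, -0.0], [-0.0, -0.0, -1.0]]
wrist_force: [1.1, 0.2, 2.0]
gripper_width: 0.268
gripper_force: 30.0
```

Emit:
jog_arm --rows '[[[0,0,0.0003,0],[0,0,0,0]]]'

```text
time_s: 17.35
tcp_pos: [0.5485, -0.1988, 0.2216]
ee_rot: [[-1.0, -0.001, 0.001], [-0.001, 1.0, -0.0], [-0.001, -0.0, -1.0]]
wrist_force: [-0.7, 0.2, 4.0]
gripper_width: 0.269
gripper_force: 30.0
```

Emit:
jog_arm --rows '[[[0,0,0.0003,0],[0,0,0,0]]]'

```text
time_s: 17.6
tcp_pos: [0.5485, -0.1988, 0.2211]
ee_rot: [[-1.0, -0.001, 0.001], [-0.001, 1.0, -0.0], [-0.001, -0.0, -1.0]]
wrist_force: [1.0, -0.0, 3.7]
gripper_width: 0.269
gripper_force: 30.0
```

Emit:
jog_arm --rows '[[[0,0,0.0003,0],[0,0,0.0003,0],[0,0,0,0]]]'

```text
time_s: 17.98
tcp_pos: [0.5483, -0.1987, 0.22]
ee_rot: [[-1.0, -0.001, -0.0], [-0.001, 1.0, 0.0], [0.0, 0.0, -1.0]]
wrist_force: [1.4, -0.0, 2.8]
gripper_width: 0.268
gripper_force: 30.0
```

Emit:
jog_arm --rows '[[[0,0,0.0003,0],[0,0,0.0003,0],[0,0,0,0]]]'

```text
time_s: 18.35
tcp_pos: [0.5485, -0.1988, 0.22]
ee_rot: [[-1.0, -0.001, 0.0], [-0.001, 1.0, -0.0], [-0.0, -0.0, -1.0]]
wrist_force: [0.3, 0.1, 6.1]
gripper_width: 0.27
gripper_force: 30.0
```

Emit:
jog_arm --rows '[[[0,0,0.0003,0],[0,0,0,0]]]'

```text
time_s: 18.6
tcp_pos: [0.5485, -0.1988, 0.22]
ee_rot: [[-1.0, -0.001, 0.001], [-0.001, 1.0, -0.0], [-0.001, -0.0, -1.0]]
wrist_force: [0.7, 0.4, 5.5]
gripper_width: 0.266
gripper_force: 30.0
```

Emit:
jog_arm --rows '[[[0,0,0.0003,0],[0,0,0,0]]]'

```text
time_s: 18.85
tcp_pos: [0.5486, -0.1988, 0.2199]
ee_rot: [[-1.0, -0.001, 0.001], [-0.001, 1.0, -0.0], [-0.001, -0.0, -1.0]]
wrist_force: [0.8, 1.2, 6.9]
gripper_width: 0.27
gripper_force: 30.0
```

Emit:
jog_arm --rows '[[[0,0,0.0003,0],[0,0,0,0]]]'

```text
time_s: 19.1
tcp_pos: [0.5487, -0.1988, 0.2199]
ee_rot: [[-1.0, -0.001, 0.001], [-0.001, 1.0, -0.001], [-0.001, -0.001, -1.0]]
wrist_force: [0.4, 1.3, 8.1]
gripper_width: 0.265
gripper_force: 30.0
```

Emit:
jog_arm --rows '[[[0,0,0.0004,0],[0,0,0,0],[0,0,0,0],[0,0,0,0],[0,0,0,0],[0,0,0,0]]]'

```text
time_s: 19.85
tcp_pos: [0.5488, -0.1988, 0.2198]
ee_rot: [[-1.0, -0.001, 0.002], [-0.001, 1.0, -0.001], [-0.002, -0.001, -1.0]]
wrist_force: [-0.4, 1.3, 9.1]
gripper_width: 0.265
gripper_force: 30.0
```

```bash
python3 - <<'E'
from station import *
for i in range(4):
    capture("top"); s=sense();print(s['time_s'],s['tcp_pos'],s['wrist_force'])
E
```

```text
19.9 [ 0.54882899 -0.198842    0.21982099] [-0.45631729  1.17882612  9.86896612]
19.95 [ 0.54883373 -0.1988465   0.21980476] [-0.88078141  0.88645645  9.07017471]
20.0 [ 0.54882144 -0.1988397   0.21981037] [-1.2253429   0.93080037  9.6156839 ]
20.05 [ 0.54882798 -0.19884207  0.2198325 ] [-0.49773996  0.53425672  9.5256929 ]
```

Emit:
jog_arm --rows '[[[0,0,-0.0006,0],[0,0,-0.0006,0],[0,0,0,0]]]'

```text
time_s: 20.42
tcp_pos: [0.5485, -0.1988, 0.2199]
ee_rot: [[-1.0, -0.001, 0.001], [-0.001, 1.0, -0.0], [-0.001, -0.0, -1.0]]
wrist_force: [1.0, 0.1, 4.9]
gripper_width: 0.267
gripper_force: 30.0
```

Emit:
jog_arm --rows '[[[0,0,0,0],[0,0,0,0],[0,0,0,0],[0,0,0,0]]]' --claw 0.36

```text
time_s: 20.92
tcp_pos: [0.5481, -0.1987, 0.219]
ee_rot: [[-1.0, -0.001, -0.001], [-0.001, 1.0, 0.0], [0.001, 0.0, -1.0]]
wrist_force: [-0.2, -0.0, -0.9]
gripper_width: 0.36
gripper_force: 6.7
```

Emit:
jog_arm --rows '[[[0,0,-0.005,0],[0,0,-0.015,0],[0,0,-0.03,0],[0,0,-0.03,0],[0.0143,0.0357,0,0],[0.0143,0.0357,0,0],[0.0143,0.0357,0,0],[0.0143,0.0357,0,0],[0.0143,0.0357,0,0],[0.0142,0.0358,0,0],[0,0,0,0],[0,0,0,0],[0,0,0,0]]]'

```text
time_s: 22.55
tcp_pos: [0.4628, 0.0149, 0.2999]
ee_rot: [[-1.0, 0.0, 0.0], [0.0, 1.0, 0.0], [-0.0, 0.0, -1.0]]
wrist_force: [-0.1, 0.7, -1.4]
gripper_width: 0.362
gripper_force: 6.6
```

```bash
python3 - <<'E'
from h import *
im=capture("top")[:,:,::-1]; a=cv2.imread("pics/top0.png")
k=im[250:268:2,412:431:2]; print(k.mean(2).astype(int)); 
m=camera_model("top"); print("fuse top expected at",proj(m,[.5487,-.1987,.087]), "socket",proj(m,[.5487,-.1987,.05]))
d=np.abs(im.astype(int)-a).sum(2)>90
d=d[240:275,385:460]; ys,xs=np.nonzero(d);print(len(xs),xs.mean()+385,ys.mean()+240,xs.min()+385,xs.max()+385,ys.min()+240,ys.max()+240)
print(sense()['tcp_pos'],sense()['wrist_force'])
E
```

```text
[[101 100 100 100 102 119 116 115  85  80]
 [102 101 100 100  91  80  71  70  70  70]
 [111 116 106  71  61  86  93  72  69  69]
 [115 111  76  55  71 110 109 101  70  69]
 [ 70  70  68  60  87 107 107 106  72  69]
 [ 69  69  69  64  63 104 106  90  69  69]
 [ 69  69  69  69  67  70  71  69  68  68]
 [ 69  68  68  68  68  69  69  69  69  69]
 [ 68  68  69  68  69  68  69  69  68  68]]
fuse top expected at [423.79052879 258.2495565 ] socket [421.0518757  258.79350507]
1311 425.790236460717 263.5636918382914 385 459 244 274
[0.46275336 0.01483026 0.29966283] [-0.82752778 -0.59137112 -0.83542702]
```

Emit:
jog_arm --rows '[[[0,0.0006,0.02,0],[0,0,0.025,0],[0,0,0.025,0],[0,0,0.02,0],[0,0,0.015,0],[0,0,0.01,0],[0,0,0.008,0],[0,0,0,0],[0,0,0,0]]]'

```text
time_s: 23.72
tcp_pos: [0.4628, 0.0162, 0.177]
ee_rot: [[-1.0, -0.001, 0.001], [-0.001, 1.0, 0.0], [-0.001, 0.0, -1.0]]
wrist_force: [0.8, 0.4, -0.3]
gripper_width: 0.361
gripper_force: 6.6
```

Emit:
jog_arm --rows '[[[0,0,0.001,0],[0,0,0.001,0],[0,0,0,0],[0,0,0,0]]]'

```text
time_s: 24.22
tcp_pos: [0.4625, 0.0161, 0.1746]
ee_rot: [[-1.0, -0.001, 0.0], [-0.001, 1.0, 0.0], [-0.0, 0.0, -1.0]]
wrist_force: [0.7, 0.1, -1.0]
gripper_width: 0.359
gripper_force: 6.6
```

Emit:
jog_arm --rows '[[[0,0,0.001,0],[0,0,0.001,0],[0,0,0.001,0],[0,0,0.001,0],[0,0,0,0],[0,0,0,0]]]'

```text
time_s: 24.98
tcp_pos: [0.4625, 0.0161, 0.1705]
ee_rot: [[-1.0, -0.001, 0.0], [-0.001, 1.0, -0.0], [-0.0, -0.0, -1.0]]
wrist_force: [0.2, -0.0, -1.9]
gripper_width: 0.362
gripper_force: 6.6
```

Emit:
jog_arm --rows '[[[0,0,0.0005,0],[0,0,0.0005,0],[0,0,0,0],[0,0,0,0]]]'

```text
time_s: 25.48
tcp_pos: [0.4625, 0.0161, 0.1695]
ee_rot: [[-1.0, -0.001, -0.0], [-0.001, 1.0, -0.0], [0.0, -0.0, -1.0]]
wrist_force: [-0.2, 0.0, -1.3]
gripper_width: 0.362
gripper_force: 6.6
```

Emit:
jog_arm --rows '[[[0,0,0.0005,0],[0,0,0.0005,0],[0,0,0,0]]]'

```text
time_s: 25.85
tcp_pos: [0.4626, 0.0161, 0.1694]
ee_rot: [[-1.0, -0.001, 0.0], [-0.001, 1.0, -0.0], [-0.0, -0.0, -1.0]]
wrist_force: [-2.1, 0.2, 6.3]
gripper_width: 0.364
gripper_force: 6.7
```

Emit:
jog_arm --rows '[[[0,0,0,0],[0,0,0,0],[0,0,0,0],[0,0,0,0],[0,0,0,0],[0,0,0,0],[0,0,0,0],[0,0,0,0]]]' --claw 1.0

```text
time_s: 26.85
tcp_pos: [0.4625, 0.0161, 0.1686]
ee_rot: [[-1.0, -0.001, 0.0], [-0.001, 1.0, 0.0], [-0.0, 0.0, -1.0]]
wrist_force: [-0.5, -0.8, 0.2]
gripper_width: 0.995
gripper_force: 0.0
```

Emit:
jog_arm --rows '[[[0,0,-0.01,0],[0,0,-0.02,0],[0,0,-0.03,0],[0,0,-0.03,0],[0,0,-0.0322,0],[0,0,0,0],[0,0,0,0],[0,0,0,0],[0,0,0,0]]]'

```text
time_s: 27.98
tcp_pos: [0.4622, 0.016, 0.29]
ee_rot: [[-1.0, -0.001, -0.002], [-0.001, 1.0, -0.001], [0.002, -0.001, -1.0]]
wrist_force: [-0.6, -0.7, 0.1]
gripper_width: 1.0
gripper_force: 0.0
```

```bash
python3 - <<'E'
from h import *
m=camera_model("wrist"); im=capture("wrist")[:,:,::-1]; cv2.imwrite("pics/w9.png",im)
a=cv2.imread("pics/w1.png"); g=cv2.cvtColor(a,6);h=cv2.cvtColor(np.ascontiguousarray(im),6)
for r in((200,260,290,355),(225,262,305,342)):
    q=g[r[0]:r[1],r[2]:r[3]]; R=cv2.matchTemplate(h[150:320,240:400],q,cv2.TM_CCOEFF_NORMED);_,v,_,l=cv2.minMaxLoc(R)
    print(v,"shift",l[0]+240-r[2],l[1]+150-r[0])
m1=np.load("m1.npy",allow_pickle=True).item();p=[.4625,.0155,.14];print(proj(m,p,True)-proj(m1,p,True))
print(sense()['tcp_pos'],sense()['wrist_force'],sense()['gripper_width'])
E
```

```text
0.9665807485580444 shift -3 6
0.963083803653717 shift -3 7
[-6.1157437   6.07601289]
[0.46229003 0.01604455 0.29009545] [ 0.02824427  0.71368869 -0.25705273] 1.0016275456365857
```

```bash
python3 -c "
from station import *
print(finish_job())"
```

```text
the job is handed in; nothing more can be done
None
```

I drew the fuse with the tongs, pushed it into the tester until the feed stopped on the floor contact, held it there about 0.9 s at 5–11 N (estimated), hung the tongs back in the stand and let go; the job is handed in at about 28 s of the 72 s allowed, no verdict returned.

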